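Swap modules under the inspection lens and draw the lens out to its mark

TASK

Swap the two circuit modules, so that the one on the white inspection plate goes to the middle of the green mat and the one from the green mat to the middle of the white plate, both upright and set down rather than dropped; the grey mat is free for parking one meanwhile. Then squeeze the red lock button on the black grip block of the lens boom, draw the boom out until its orange pointer stands over the red mark on the ruler, and finish there still holding it, button squeezed, because the boom springs back when let go. Leave everything else on the bench where it is.

Things in the scene. Friction and masses are not known exactly. Their poses are not given: they have to be found in the camera images.
- blue_module_mid (a point): Blue circuit module: blue block 46 x 32 mm on a green board 66 x 32 mm, 32 mm tall in all, about 0.12 kg, starting upright on the white plate or on the green mat. This point is its centre, 16 mm above its underside; x along its 66 mm length, y across its 32 mm width (grip these sides, plain from top to bottom over the middle 46 mm), z up
- orange_module_mid (a point): Orange circuit module: orange block 46 x 32 mm on a green board 66 x 32 mm, 32 mm tall in all, about 0.12 kg, starting upright on the white plate or on the green mat. This point is its centre, 16 mm above its underside; x along its 66 mm length, y across its 32 mm width (grip these sides, plain from top to bottom over the middle 46 mm), z up
- stage: White inspection plate with black edge lines, under the place where the lens stands when the pointer is over the mark; 96 x 60 mm and 4 mm thick, fixed to the bench; origin at the centre of its underside, x axis along its 96 mm length, top face at 4 mm
- queue: Green mat with white edge lines for the waiting module, on the robot's right; 96 x 60 mm and 4 mm thick, fixed to the bench; origin at the centre of its underside, x axis along its 96 mm length, top face at 4 mm
- park: Grey mat with white edge lines, empty, between the other two, for parking a module; 96 x 60 mm and 4 mm thick, fixed to the bench; origin at the centre of its underside, x axis along its 96 mm length, top face at 4 mm
- grip (a point): Centre of the black grip block of the lens boom, 80 mm above the bench: 36 mm along the boom, 26 mm across, from 55 to 101 mm high. x points the way the boom extends, y across it to the lock button and the ruler. Close the fingers along y, centred on this point (not on block plus button), one on the bare -y side, the other on the button. The boom gives sideways a few mm at about 0.5 N per mm
- button (a point): Centre of the face of the round red lock button, 18 mm across, standing 7 mm out of the +y side of the grip block: 20 mm in y and 2 mm in z from grip. It is pressed towards the block (-y). A small steel keeper stands beside it, 22 mm and more behind (-x); over 40 mm of room on both sides of the block; the lens ring (72 mm across, top 66 mm high) is centred 62 mm ahead of the block
- lock_button (a joint): Travel of the red lock button into the block, m: 0 = out and locked, 0.007 = fully in; the boom comes free at about 0.003, but hold the button well in. Spring, about 2.5 N at first and 7 N fully in; a grip of 15 to 40 N presses and holds it fully in
- lens_arm (a joint): How far the boom is drawn out, m: 0 = home (start, locked), at most 0.18. It slides straight along the x axis of grip; a spring of 2 to 4 N pulls it home all the way. The distance to draw is from the pointer to the mark along that axis (115 to 165 mm)
- pointer (a point): Lower tip of the orange wire pointer, which is fixed to the lens ring and moves with the boom; at 19 mm above the bench, 62 mm ahead of and 82 mm to the side (+y) of grip, passing about 7 mm over the ruler
- mark: Red rider clip across the flat aluminium ruler that lies on the bench beside the boom, 6 mm wide and 26 mm long, 7 mm tall; origin at the centre of its underside, its x axis along the ruler the way the boom extends, y across the ruler
- multimeter: Bystander: red handheld multimeter 150 x 75 x 40 mm lying on the bench. Leave it where it is
- solder_spool: Bystander: aluminium wire spool, 52 mm across and 40 mm tall. Leave it where it is
- flux_jar: Bystander: small jar with a black cap, 44 mm across and 45 mm tall. Leave it where it is
- screwdriver: Bystander: yellow-handled screwdriver, 150 mm long, lying down. Leave it where it is
- transformer: Bystander: small yellow-and-dark transformer, 50 x 40 x 42 mm. Leave it where it is
- parts_tray: Bystander: clear divided parts tray 100 x 140 x 30 mm. Leave it where it is
Things that resemble listed ones, but are neither listed nor needed, are in the scene too. Of the things that look like the part that bears orange_module_mid, take the one that is nearest to the robot's base at the start.

How it is judged:
By the outcome, as a careful person would: the job done as asked, in the order asked, and still so for the second after the job is handed in, while the arm keeps its last pose, push and grip.
It also fails if it takes over 72 s, if anything falls off the work surface, if the arm or the gripper's body presses on something with over 40 N, if the wrist force passes 120 N, or if a joint passes its speed limit or range.

ROBOT

A 6-joint arm with a two-finger parallel gripper is mounted at the origin on the work surface. World frame = base frame: x ahead of the robot, y to its left, z up, the work surface at z = 0. Lengths are in m, angles in rad, forces in N, time in s.
With the tool pointing down it reaches from about 0.325 to 0.9 m from the base axis. Payload 3.5 kg.
Tool frame: the origin (TCP) lies midway between the tips of the shut fingers; the grasp point (between the pads) lies 19 mm behind it; z points along the fingers, y is the line along which they close (so a half turn about z gives the same grasp; the last joint's range is limited). The gripper opens to 85 mm and grips with 20 to 120 N. Pads are 22 mm wide; open, the fingers measure 114 mm over their backs; the gripper's body (76 mm by 85 mm) begins 54 mm behind the grasp point. The pads swing forward as they close: fully open they stand 13 mm farther back than shut.
Start: joints at [-1.33, 0.276, -0.026, 1.268, 0, 1.467], TCP at [0.211, -0.588, 0.231] pointing down, gripper open.
Joint ranges: [-3.12, 3.12], [-0.85, 1.88], [-1.08, 1.24], [-1.95, 2.15], [-1.57, 1.53], [-3.14, 3.14]. Speed limits (rad/s): [2.57, 2.57, 3.14, 3.14, 3.14, 3.14].

INTERFACE

Orientations are given as a unit quaternion [x, y, z, w].
In Python, from workcell import * gives the robot as it stands.
- The arm moves only by the shell command python3 -m creep 'ROWS' [FORCE]. ROWS is JSON, one flat list of numbers, 7 for each row, row after row: the closure, from 0 (fully open) to 1 (shut), then the shift along the tool's x, y, z as a fraction of full scale, then the turn, a rotation vector about the tool's x, y, z as a fraction of full scale. In form: [fingers, x, y, z, wx, wy, wz, fingers, x, y, z, wx, wy, wz, ...]. A call has 1 to 10 rows; each row shifts and turns the commanded pose from where the row before left it, along the tool's axes as they then stand; what a row does not reach is not made up. Full scale, the value 1, is 0.03 m for a shift and 5 degrees for a turn. A row lasts 1/10 s, in which the tool goes at most 50 mm and 8.59 degrees, less where a joint would pass 70% of its speed; a pose out of reach is approached as far as the arm can. A call with a number of a shift or a turn outside -1 to 1 is refused whole. A call with a gripper value outside its range is refused whole. The fingers move at their own pace and stop on an object; FORCE is the grip in N (left out, the last holds). Time passes only in rows, so rows that do not move let the fingers close. It gives the time, the measured TCP pose, the force, the opening and the grip force at its end, in the units of the state.
- read_state(): the state, without advancing time (a new reading comes with each control period).
- grab_frame(name): name is "scene" or "top" or "wrist"; returns a dict with "frame" (420x560x3 uint8, red, green, blue), "fx", "fy", "cx", "cy" (pixels), "world_from_camera" (4x4, takes a point from camera to world coordinates). Camera axes: x right, y down, z forward; pixel columns grow to the right and rows downward; lengths in m; the calibration is good to about 2 mm. A picture is of the moment at which its call begins. There is no depth.
- sign_off(): hands the job in; it is judged then, once.
Trained networks look in the newest picture that a camera, given by its name, has taken for a name from the list of things; names that differ only in an ending like _2 or _b are one class to them, and where a whole thing is asked for, a point or a joint stands for the part that bears it (a point fixed in the world has none). Each returns a list of dicts, best first, with "conf" (0 to 1); they miss things now and then, are a little off and sometimes report something else, mostly with a low value. They report only what shows in the picture. A call takes as long as a camera call. They do not tell look-alikes from the thing itself.
- search_frame(camera, target): "xyz" ([x, y, z] in m, in world coordinates, good to about 4 mm: the middle of the surface that is visible of it).
- masks_of(camera, target): "region" (420x560 bool, what is visible of it).
- mark_of(camera, target): "xyz" ([x, y, z] in m, in world coordinates, good to about 4 mm: a listed point, or the origin of a listed thing).
The state is a dict: "time_s": time; "joints": joint angles; "joint_vel": joint speeds; "effort": joint torques, N m; "eef_pos": TCP position; "tcp_rot": TCP orientation; "ft_force": force on the tool from outside, world axes, zero at the start; "torque": the same for the moment, N m; "gripper_width": opening from 0.0 (shut) to 1.0 (fully open); "gripper_force": force on a finger pad.
Only numpy, scipy, OpenCV 4.12 (cv2) and the standard library are available. Lean on these libraries where they do the work, as an engineer would, in place of code of your own. Each camera call takes 0.05 s, during which the arm holds its last target. There are 200 camera calls.

## Working session

There is one attempt and no reset: what is moved stays moved. The work goes in short steps, Python scripts to look and compute and a shell command to move; the robot and the scene stay as the last step left them, time stands still between calls to the robot, and variables do not carry over. Pictures are saved under pics/ and viewed, at most 10 in all, crops included, and the job is handed in when it is done.

```bash
mkdir -p pics; cat > h.py <<'E'
from workcell import *
import numpy as np, cv2
def save(cam,fn):
    f=grab_frame(cam); cv2.imwrite('pics/'+fn,f["frame"][:,:,::-1]); return f
def px(f,p):
    T=np.linalg.inv(f["world_from_camera"]); q=T[:3,:3]@np.array(p)+T[:3,3]
    return [round(float(f["fx"]*q[0]/q[2]+f["cx"]),1),round(float(f["fy"]*q[1]/q[2]+f["cy"]),1)]
def ray(f,u,v,z):
    T=np.array(f["world_from_camera"]); d=T[:3,:3]@np.array([(u-f["cx"])/f["fx"],(v-f["cy"])/f["fy"],1]); o=T[:3,3]
    return np.round(o+d*(z-o[2])/d[2],4)
E
python3 - <<'E'
from h import *
s=read_state(); print(s)
for c in ["top","scene"]:
    f=save(c,c+"0.png"); print(c, np.round(f["world_from_camera"],3).tolist(), f["fx"])
    for n in ["blue_module_mid","orange_module_mid","stage","queue","park","grip","button","pointer","mark"]:
        for r in mark_of(c,n)[:4]: print(n,np.round(r["xyz"],3),round(r["conf"],2),px(f,r["xyz"]))
E
```

```text
{'time_s': 0.0, 'joints': array([-1.33040078e+00,  2.77128166e-01, -2.78967321e-02,  1.26800250e+00,
       -2.55033330e-06,  1.46739722e+00]), 'joint_vel': array([-0.00062826,  0.00039128, -0.00102329,  0.00111328,  0.00077369,
       -0.00225894]), 'effort': array([-1.19637491e-03, -4.45509481e+01,  2.95200598e+01,  1.62374420e-02,
       -2.44677003e-04,  5.53643478e-07]), 'eef_pos': array([ 0.21046613, -0.58766247,  0.23015524]), 'tcp_rot': array([ 9.85261386e-01,  1.71051913e-01, -7.76244989e-05, -1.11283025e-03]), 'ft_force': array([0.06037859, 0.62097903, 0.08035765]), 'torque': array([-1.14808317e-02, -3.60420320e-02, -5.50481723e-05]), 'gripper_force': 0.0, 'gripper_width': 0.9970825949886729}
top [[-0.018, -0.997, 0.078, 0.471], [-1.0, 0.02, 0.022, -0.038], [-0.024, -0.077, -0.997, 1.097], [0.0, 0.0, 0.0, 1.0]] 452.72272986392375
blue_module_mid [ 0.501 -0.356  0.017] 0.87 [421.8, 231.8]
blue_module_mid [0.37  0.286 0.003] 0.43 [153.9, 291.5]
orange_module_mid [ 0.62  -0.089  0.017] 0.89 [307.9, 184.6]
orange_module_mid [0.55  0.055 0.018] 0.82 [248.1, 214.6]
orange_module_
[... 689 characters left out ...]
d [0.531 0.25  0.082] 0.27 [346.5, 152.7]
orange_module_mid [0.556 0.058 0.017] 0.83 [307.8, 201.8]
orange_module_mid [ 0.62  -0.09   0.013] 0.59 [285.6, 240.9]
orange_module_mid [0.695 0.346 0.017] 0.59 [406.0, 179.4]
orange_module_mid [0.739 0.022 0.016] 0.57 [347.6, 242.6]
stage [ 0.549  0.066 -0.002] 0.6 [307.7, 204.0]
stage [0.627 0.07  0.004] 0.45 [328.4, 215.3]
queue [ 0.492 -0.349  0.   ] 0.68 [177.1, 270.2]
queue [ 0.421 -0.097 -0.002] 0.2 [237.9, 208.8]
park [ 0.503 -0.175  0.002] 0.96 [233.7, 236.5]
grip [0.534 0.247 0.079] 0.57 [346.5, 154.1]
button [0.548 0.247 0.084] 0.47 [350.3, 154.8]
pointer [0.619 0.188 0.024] 0.81 [353.8, 189.7]
mark [0.631 0.071 0.007] 0.38 [329.7, 214.9]
```

View pics/top0.png

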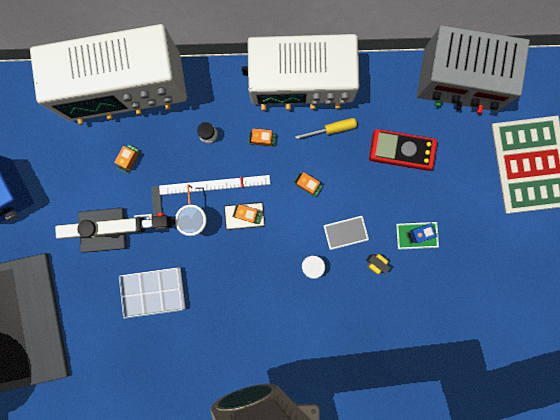

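```bash
python3 -c "
import cv2
a=cv2.imread('pics/top0.png')[130:330,110:310]; cv2.imwrite('pics/c1.png',cv2.resize(a,(600,600),interpolation=cv2.INTER_CUBIC))
"
```

```text
(no output)
```

View pics/c1.png

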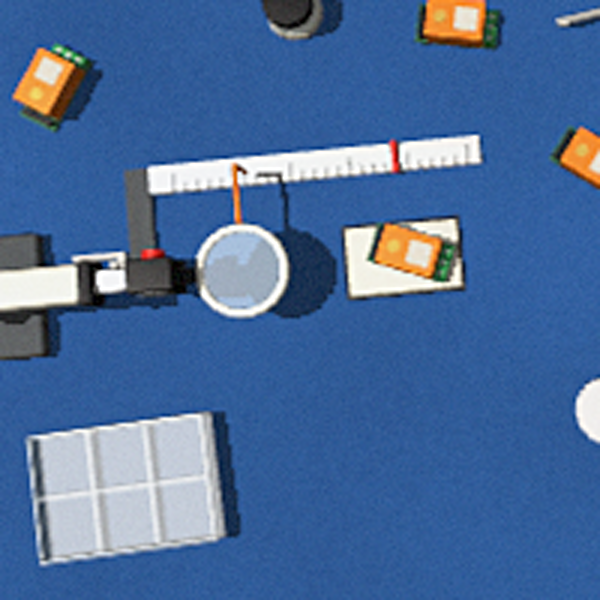

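The top view shows four orange modules: (247,213) on the white plate, (308,184), (126,158) and (262,137). The one on the plate is nearest the base (0.55 m against at least 0.63 m), and the crop shows it lying on the white plate. The blue module is on the green mat at (423,233). The boom extends to image right; its pointer is at about (189,186) and the red mark at (242,182).

```bash
cat >> h.py <<'E'
def rect(f,m,z):
    cs,_=cv2.findContours(m.astype(np.uint8),cv2.RETR_EXTERNAL,cv2.CHAIN_APPROX_NONE)
    c=max(cs,key=cv2.contourArea)[:,0,:]
    P=np.array([ray(f,u,v,z)[:2] for u,v in c])*1000
    (cx,cy),(w,h),_=r=cv2.minAreaRect(P.astype(np.float32)); b=cv2.boxPoints(r)
    e=max([b[1]-b[0],b[2]-b[1]],key=np.linalg.norm); a=np.degrees(np.arctan2(e[1],e[0]))%180
    return [round(x,1) for x in (cx,cy,max(w,h),min(w,h),a)]
def near(f,p,r,cond):
    u,v=px(f,p); yy,xx=np.mgrid[:420,:560]; H=cv2.cvtColor(f["frame"],cv2.COLOR_RGB2HSV).astype(int)
    return cond(H[...,0],H[...,1],H[...,2])&(np.hypot(xx-u,yy-v)<r)
E
python3 - <<'E'
from h import *
f=grab_frame("top")
print("stage",rect(f,near(f,[.549,.066,0],32,lambda h,s,v:((s<70)&(v>120))|(h<30)),.004))
print("queue",rect(f,near(f,[.492,-.35,0],32,lambda h,s,v:((s<90)&(v>100))|((h>45)&(h<85))),.004))
print("park",rect(f,near(f,[.503,-.178,0],32,lambda h,s,v:(s<90)),.004))
print("orange",rect(f,near(f,[.55,.055,0.02],22,lambda h,s,v:(s>100)&(h<25)),.036))
print("orange+board",rect(f,near(f,[.55,.055,0.02],22,lambda h,s,v:(s>60)&(h<85)),.02))
for r in masks_of("top","blue_module_mid")[:1]: print("blue",rect(f,r["region"],.02))
for r in masks_of("top","orange_module_mid")[:4]: print("or",rect(f,r["region"],.02))
m=near(f,[.631,.071,0],15,lambda h,s,v:((h<8)|(h>172))&(s>130)); print("mark",rect(f,m,.007))
u,v=px(f,[.631,.14,0]); 
m=near(f,[.625,.12,0],70,lambda h,s,v:(s<60)&(v>150)); yy,xx=np.mgrid[:420,:560]; print("ruler",rect(f,m&(yy<196),.005))
m=near(f,[.617,.19,.02],14,lambda h,s,v:(h<20)&(s>120)); print("ptr",rect(f,m,.019)); ys,xs=np.nonzero(m); i=ys.argmin(); print(xs[i],ys[i],ray(f,xs[i],ys[i],.019))
m=near(f,[.55,.247,.08],14,lambda h,s,v:((h<8)|(h>172))&(s>130)); print("btn",rect(f,m,.082))
E
```

```text
stage [548.9, 66.3, 93.5, 58.3, np.float32(94.1)]
queue [493.6, -348.1, 98.8, 62.2, np.float32(91.5)]
park [503.8, -177.6, 98.0, 62.3, np.float32(103.3)]
orange [552.3, 59.5, 48.4, 32.7, np.float32(72.5)]
orange+board [552.4, 57.5, 63.0, 33.7, np.float32(72.2)]
blue [498.0, -352.0, 68.7, 36.1, np.float32(110.0)]
or [552.8, 59.8, 67.9, 34.4, np.float32(73.3)]
or [694.9, 351.5, 64.1, 44.6, np.float32(152.2)]
or [737.8, 20.2, 64.3, 38.6, np.float32(82.7)]
or [428.4, -248.4, 51.0, 49.2, np.float32(97.3)]
mark [632.0, 71.7, 22.6, 4.2, np.float32(6.4)]
ruler [623.2, 174.6, 199.9, 23.6, np.float32(94.2)]
ptr [605.1, 196.0, 38.9, 9.5, np.float32(3.6)]
188 185 [0.6244 0.1994 0.019 ]
btn [549.6, 248.2, 16.1, 6.9, np.float32(89.2)]
```

```bash
cat >> h.py <<'E'
def go(x,y,z,psi):
    s=read_state(); p=s["eef_pos"]; q=s["tcp_rot"]; c=np.degrees(2*np.arctan2(q[1],q[0])); d=(psi-c+90)%180-90
    a=np.radians(c+d); w=np.array([x,y,z])-p
    print("t",round(s["time_s"],2),"pos",np.round(p,4),"psi",round(c,2),"wz units",round(-d/5,2),"xyz units",np.round([(w[0]*np.cos(a)+w[1]*np.sin(a))/.03,(w[0]*np.sin(a)-w[1]*np.cos(a))/.03,-w[2]/.03],2), "F",np.round(s["ft_force"],1),"gf",round(s["gripper_force"],1),"w",round(s["gripper_width"],3))
E
python3 -m creep '[0,0,0,0,0,0,-1, 0,0,0,0,0,0,-1, 0,0,0,0,0,0,-1, 0,0,0,0,0,0,-1, 0,0,0,0,0,0,-1, 0,0,0,0,0,0,-1, 0,0,0,0,0,0,-1, 0,0,0,0,0,0,-1, 0,0,0,0,0,0,-1, 0,0,0,0,0,0,-1]' 30
python3 -m creep '[0,0,0,0,0,0,-0.6, 0,0.958,0.179,0,0,0,0, 0,0.958,0.179,0,0,0,0, 0,0.958,0.179,0,0,0,0, 0,0.958,0.179,0,0,0,0, 0,0.958,0.179,0,0,0,0, 0,0.958,0.179,0,0,0,0, 0,0.958,0.179,0,0,0,0, 0,0.958,0.179,0,0,0,0, 0,0.958,0.179,0,0,0,0]'
python3 -m creep '[0,0.958,0.179,0,0,0,0, 0,0.958,0.179,0,0,0,0, 0,0.958,0.179,0,0,0,0, 0,0.958,0.179,0,0,0,0, 0,0.958,0.179,0,0,0,0, 0,0.958,0.179,0,0,0,0, 0,0.958,0.179,0,0,0,0, 0,0.958,0.179,0,0,0,0, 0,0.958,0.179,0,0,0,0, 0,0.958,0.179,0,0,0,0]'
python3 -m creep '[0,0.958,0.179,0,0,0,0, 0,0.958,0.179,0,0,0,0, 0,0.958,0.179,0,0,0,0, 0,0.958,0.179,0,0,0,0, 0,0.958,0.179,0,0,0,0, 0,0.958,0.179,0,0,0,0, 0,0,0,0,0,0,0, 0,0,0,0,0,0,0]'
python3 - <<'E'
from h import *
f=save("wrist","w1.png"); print(np.round(f["world_from_camera"],3).tolist())
go(.5525,.0585,.006,72.7)
for n in ["orange_module_mid","stage","grip","button","pointer","mark"]:
    for r in mark_of("wrist",n)[:2]: print(n,np.round(r["xyz"],4),round(r["conf"],2),px(f,r["xyz"]))
m=near(f,[.5525,.0585,.036],90,lambda h,s,v:(s>100)&(h<25)); print(rect(f,m,.036))
E
```

```text
time_s: 2.15
eef_pos: [0.2106, -0.5884, 0.2313]
tcp_rot: [0.82, 0.573, -0.0, -0.0]
ft_force: [0.9, 0.3, -0.9]
gripper_width: 1.0
gripper_force: 0.0
time_s: 3.15
eef_pos: [0.3341, -0.3548, 0.2315]
tcp_rot: [0.805, 0.593, 0.0, 0.0]
ft_force: [-0.5, 0.2, -0.1]
gripper_width: 1.0
gripper_force: 0.0
time_s: 4.15
eef_pos: [0.471, -0.0963, 0.2315]
tcp_rot: [0.805, 0.593, 0.0, 0.0]
ft_force: [0.7, -0.0, 1.0]
gripper_width: 1.004
gripper_force: 0.0
time_s: 4.95
eef_pos: [0.5524, 0.0579, 0.2312]
tcp_rot: [0.805, 0.593, -0.0, 0.0]
ft_force: [0.7, 0.4, -0.2]
gripper_width: 1.0
gripper_force: 0.0
[[0.955, -0.283, -0.087, 0.575], [-0.296, -0.915, -0.274, 0.128], [-0.002, 0.288, -0.958, 0.374], [0.0, 0.0, 0.0, 1.0]]
t 5.0 pos [0.5522 0.0574 0.2312] psi 72.71 wz units 0.0 xyz units [0.04 0.   7.51] F [-0.6 -0.2 -0.7] gf 0.0 w 1.003
orange_module_mid [0.7347 0.0177 0.0148] 0.93 [438.4, 167.8]
orange_module_mid [0.5471 0.0639 0.0234] 0.88 [272.4, 178.8]
stage [ 0.5479  0.0658 -0.0043] 0.77 [273.0, 172.8]
pointer [0.6221 0.1895 0.0224] 0.97 [305.5, 41.1]
mark [7.501e-01 1.494e-01 5.000e-04] 0.71 [427.3, 46.1]
mark [6.28e-01 7.61e-02 2.00e-04] 0.7 [334.7, 145.4]
[553.0, 61.0, 50.9, 31.6, np.float32(72.8)]
```

View pics/w1.png

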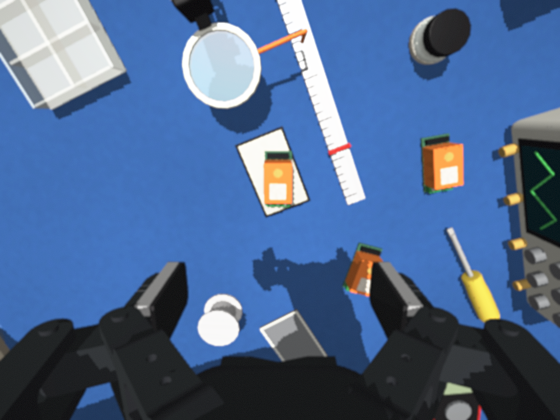

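The wrist view shows the orange module on the plate at (278,180), the pointer tip near (304,34) and the mark at (340,149). Now I descend, grip and lift.

```bash

python3 -m creep '[0,0.07,0,1,0,0,0, 0,0,0,1,0,0,0, 0,0,0,1,0,0,0, 0,0,0,1,0,0,0, 0,0,0,1,0,0,0, 0,0,0,1,0,0,0, 0,0,0,0.7,0,0,0, 0,0,0,0.5,0,0,0, 0,0,0,0.3,0,0,0, 0,0,0,0,0,0,0]'
python3 -m creep '[1,0,0,0,0,0,0, 1,0,0,0,0,0,0, 1,0,0,0,0,0,0, 1,0,0,0,0,0,0, 1,0,0,0,0,0,0, 1,0,0,0,0,0,0, 1,0,0,0,0,0,0, 1,0,0,0,0,0,0]' 30
python3 - <<'E'
from h import *
f=grab_frame("wrist")
w=f["world_from_camera"]
go(.5525,.0585,.12,72.7)
E
```

```text
time_s: 6.3
eef_pos: [0.552, 0.0593, 0.0052]
tcp_rot: [0.806, 0.592, -0.001, -0.001]
ft_force: [0.2, -0.1, 0.6]
gripper_width: 0.999
gripper_force: 0.0
time_s: 7.1
eef_pos: [0.5539, 0.0597, 0.0072]
tcp_rot: [0.805, 0.593, 0.001, 0.0]
ft_force: [-1.1, 0.6, 6.2]
gripper_width: 0.367
gripper_force: 31.8
t 7.15 pos [0.5539 0.0597 0.0073] psi 72.7 wz units 0.0 xyz units [-0.05 -0.03 -3.76] F [-0.   0.   5.1] gf 31.8 w 0.373
```

```bash

python3 -m creep '[1,0,0,-0.4,0,0,0, 1,0,0,-0.8,0,0,0, 1,0,0,-1,0,0,0, 1,0,0,-1,0,0,0, 1,0,0,0,0,0,-1, 1,0,0,0,0,0,-1, 1,0,0,0,0,0,-1, 1,0,0,0,0,0,-1, 1,0,0,0,0,0,-1, 1,0,0,0,0,0,-1]'
python3 -m creep '[1,0,0,0,0,0,-0.12, 1,0,0,0,0,0,0]'
python3 - <<'E'
from h import *
go(.504,-.1776,.0085,103.3)
E
```

```text
time_s: 8.15
eef_pos: [0.5526, 0.0596, 0.1024]
tcp_rot: [0.623, 0.782, -0.0, -0.0]
ft_force: [-0.9, -0.6, -0.8]
gripper_width: 0.372
gripper_force: 31.0
time_s: 8.35
eef_pos: [0.5529, 0.0596, 0.1024]
tcp_rot: [0.621, 0.784, -0.0, -0.0]
ft_force: [-0.1, -0.2, -1.8]
gripper_width: 0.369
gripper_force: 31.0
t 8.35 pos [0.5529 0.0596 0.1024] psi 103.21 wz units -0.02 xyz units [-7.32 -3.4   3.13] F [-0.1 -0.2 -1.8] gf 31.0 w 0.369
```

```bash

python3 -m creep '[1,-0.915,-0.425,0,0,0,0, 1,-0.915,-0.425,0,0,0,0, 1,-0.915,-0.425,0,0,0,0, 1,-0.915,-0.425,0,0,0,0, 1,-0.915,-0.425,0,0,0,0, 1,-0.915,-0.425,0,0,0,0, 1,-0.915,-0.425,0,0,0,0, 1,-0.915,-0.425,0,0,0,0, 1,0,0,0,0,0,0, 1,0,0,0,0,0,0]'
python3 -m creep '[1,0,0,1,0,0,0, 1,0,0,1,0,0,0, 1,0,0,0.6,0,0,0, 1,0,0,0.3,0,0,0, 1,0,0,0.2,0,0,0, 1,0,0,0.05,0,0,0, 1,0,0,0,0,0,0]'
python3 - <<'E'
from h import *
go(.504,-.1776,.0078,103.3)
E
```

```text
time_s: 9.35
eef_pos: [0.5041, -0.1779, 0.1023]
tcp_rot: [0.621, 0.783, 0.0, -0.0]
ft_force: [0.2, 0.3, -1.2]
gripper_width: 0.37
gripper_force: 31.0
time_s: 10.05
eef_pos: [0.5051, -0.1776, 0.0085]
tcp_rot: [0.62, 0.784, 0.0, 0.001]
ft_force: [0.4, -0.3, -2.0]
gripper_width: 0.372
gripper_force: 31.0
t 10.05 pos [ 0.5051 -0.1776  0.0085] psi 103.31 wz units 0.0 xyz units [ 0.01 -0.04  0.02] F [ 0.4 -0.3 -2. ] gf 31.0 w 0.372
```

```bash

python3 -m creep '[1,0,0,0.03,0,0,0, 1,0,0,0.03,0,0,0, 1,0,0,0,0,0,0, 0.6,0,0,0,0,0,0, 0.5,0,0,0,0,0,0, 0,0,0,0,0,0,0, 0,0,0,0,0,0,0, 0,0,0,0,0,0,0, 0,0,0,0,0,0,0, 0,0,0,-0.3,0,0,0]'
python3 -m creep '[0,0,0,-1,0,0,0, 0,0,0,-1,0,0,0, 0,0,0,-1,0,0,0, 0,0,0,-1,0,0,0, 0,0,0,-1,0,0,0, 0,0,0,-1,0,0,-0.7, 0,0,0,0,0,0,-0.64, 0,0,0,0,0,0,0]'
python3 - <<'E'
from h import *
go(.4975,-.352,.008,110)
E
```

```text
time_s: 11.05
eef_pos: [0.5031, -0.1769, 0.0142]
tcp_rot: [0.62, 0.784, -0.0, -0.001]
ft_force: [-0.1, 0.2, 0.6]
gripper_width: 0.994
gripper_force: 0.0
time_s: 11.85
eef_pos: [0.5052, -0.1779, 0.197]
tcp_rot: [0.574, 0.819, 0.0, 0.002]
ft_force: [-0.4, 0.5, -0.0]
gripper_width: 1.0
gripper_force: 0.0
t 11.85 pos [ 0.5052 -0.1779  0.197 ] psi 109.99 wz units -0.0 xyz units [-5.36 -2.23  6.3 ] F [-0.4  0.5 -0. ] gf 0.0 w 1.0
```

```bash

python3 -m creep '[0,-0.893,-0.372,0,0,0,0, 0,-0.893,-0.372,0,0,0,0, 0,-0.893,-0.372,0,0,0,0, 0,-0.893,-0.372,0,0,0,0, 0,-0.893,-0.372,0,0,0,0, 0,-0.893,-0.372,0,0,0,0, 0,0,0,0,0,0,0, 0,0,0,0,0,0,0]'
python3 - <<'E'
from h import *
f=save("wrist","w2.png")
go(.4975,-.352,.008,110)
for n in ["blue_module_mid","queue","orange_module_mid"]:
    for r in mark_of("wrist",n)[:2]: print(n,np.round(r["xyz"],4),round(r["conf"],2),px(f,r["xyz"]))
for r in masks_of("wrist","blue_module_mid")[:1]: print("blue",rect(f,r["region"],.02))
for r in masks_of("wrist","queue")[:1]: print("queue",rect(f,r["region"],.004))
E
```

```text
time_s: 12.65
eef_pos: [0.4956, -0.3512, 0.194]
tcp_rot: [0.574, 0.819, 0.0, -0.001]
ft_force: [-0.6, 0.5, -1.4]
gripper_width: 1.002
gripper_force: 0.0
t 12.7 pos [ 0.4957 -0.3506  0.1942] psi 109.95 wz units -0.01 xyz units [-0.06  0.04  6.21] F [-0.4 -0.4 -0.1] gf 0.0 w 0.999
blue_module_mid [ 0.5022 -0.3553  0.0162] 0.58 [282.8, 194.2]
queue [ 0.4922 -0.3475  0.0015] 0.95 [276.5, 181.5]
orange_module_mid [ 0.5039 -0.1791  0.0198] 0.77 [351.9, 17.1]
blue [497.3, -353.6, 66.7, 33.6, np.float32(108.6)]
queue [493.6, -347.6, 97.6, 60.7, np.float32(91.7)]
```

View pics/w2.png

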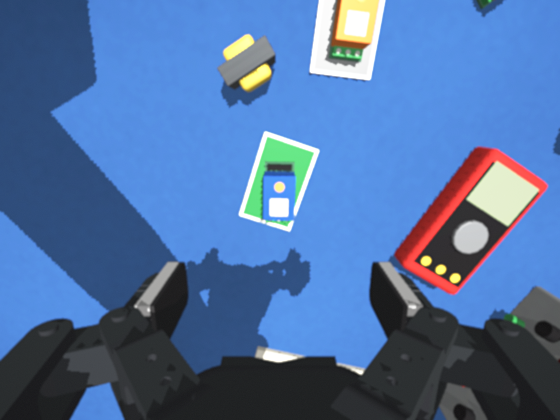

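The wrist view shows the parked orange module upright on the grey mat at (352,20), and the blue module on the green mat at (279,197), aligned with the fingers. Grip it.

```bash

python3 -m creep '[0,-0.1,0.03,1,0,0,0, 0,0,0,1,0,0,0, 0,0,0,1,0,0,0, 0,0,0,1,0,0,0, 0,0,0,1,0,0,0, 0,0,0,0.6,0,0,0, 0,0,0,0.4,0,0,0, 0,0,0,0.19,0,0,0, 0,0,0,0,0,0,0]'
python3 -m creep '[1,0,0,0,0,0,0, 1,0,0,0,0,0,0, 1,0,0,0,0,0,0, 1,0,0,0,0,0,0, 1,0,0,0,0,0,0, 1,0,0,0,0,0,0, 1,0,0,0,0,0,0]' 30
python3 -m creep '[1,0,0,-0.4,0,0,0, 1,0,0,-0.8,0,0,0, 1,0,0,-1,0,0,0, 1,0,0,-1,0,0,0, 1,0,0,0,0,0,0.8, 1,0,0,0,0,0,0.8, 1,0,0,0,0,0,0.8, 1,0,0,0,0,0,0.8, 1,0,0,0,0,0,0, 1,0,0,0,0,0,0]'
python3 - <<'E'
from h import *
go(.549,.066,.0085,94)
E
```

```text
time_s: 13.85
eef_pos: [0.4983, -0.3537, 0.0091]
tcp_rot: [0.573, 0.819, 0.0, -0.0]
ft_force: [-0.4, 0.1, 0.3]
gripper_width: 1.0
gripper_force: 0.0
time_s: 14.55
eef_pos: [0.4988, -0.3547, 0.0103]
tcp_rot: [0.574, 0.819, -0.0, 0.001]
ft_force: [-0.9, -1.1, 7.0]
gripper_width: 0.369
gripper_force: 31.9
time_s: 15.55
eef_pos: [0.4981, -0.3537, 0.1052]
tcp_rot: [0.681, 0.732, 0.0, -0.0]
ft_force: [-0.1, -0.8, -0.5]
gripper_width: 0.368
gripper_force: 31.1
t 15.55 pos [ 0.4981 -0.3537  0.1052] psi 94.08 wz units 0.02 xyz units [13.84  2.67  3.22] F [-0.1 -0.8 -0.5] gf 31.1 w 0.368
```

```bash

python3 -m creep '[1,0.989,0.19,0,0,0,0, 1,0.989,0.19,0,0,0,0, 1,0.989,0.19,0,0,0,0, 1,0.989,0.19,0,0,0,0, 1,0.989,0.19,0,0,0,0, 1,0.989,0.19,0,0,0,0, 1,0.989,0.19,0,0,0,0, 1,0.989,0.19,0,0,0,0, 1,0.989,0.19,0,0,0,0, 1,0.989,0.19,0,0,0,0]'
python3 -m creep '[1,0.989,0.19,0,0,0,0, 1,0.989,0.19,0,0,0,0, 1,0.989,0.19,0,0,0,0, 1,0.989,0.19,0,0,0,0, 1,0,0,0,0,0,0, 1,0,0,0,0,0,0]'
python3 -m creep '[1,0,0,1,0,0,0, 1,0,0,1,0,0,0, 1,0,0,0.6,0,0,0, 1,0,0,0.3,0,0,0, 1,0,0,0.2,0,0,0, 1,0,0,0.03,0,0,0, 1,0,0,0,0,0,0]'
python3 - <<'E'
from h import *
f=save("top","t2.png")
go(.549,.066,.0103,94)
E
```

```text
time_s: 16.55
eef_pos: [0.5344, -0.0527, 0.1054]
tcp_rot: [0.682, 0.732, 0.0, -0.0]
ft_force: [0.9, 0.1, -1.5]
gripper_width: 0.37
gripper_force: 31.1
time_s: 17.15
eef_pos: [0.5488, 0.0664, 0.1053]
tcp_rot: [0.681, 0.732, -0.0, 0.0]
ft_force: [0.1, 0.1, -1.4]
gripper_width: 0.369
gripper_force: 31.1
time_s: 17.85
eef_pos: [0.5498, 0.0657, 0.0122]
tcp_rot: [0.682, 0.731, 0.0, 0.001]
ft_force: [0.7, -0.1, -1.5]
gripper_width: 0.369
gripper_force: 31.1
t 17.9 pos [0.55   0.0658 0.0124] psi 93.99 wz units -0.0 xyz units [ 0.01 -0.03  0.07] F [ 0.3 -1.7 -0.5] gf 31.1 w 0.37
```

```bash

python3 -m creep '[1,0,0,0.03,0,0,0, 1,0,0,0.03,0,0,0, 1,0,0,0.02,0,0,0, 1,0,0,0,0,0,0]'
python3 -m creep '[0.6,0,0,0,0,0,0, 0.5,0,0,0,0,0,0, 0,0,0,0,0,0,0, 0,0,0,0,0,0,0, 0,0,0,0,0,0,0, 0,0,0,0,0,0,0, 0,0,0,-0.5,0,0,0, 0,0,0,-1,0,0,0, 0,0,0,-1,0,0,0, 0,0,0,-1,0,0,0]'
python3 -m creep '[0,0,0,-1,0,0,0, 0,0,0,-1,0,0,-0.93, 0,0,0,-1,0,0,-0.93, 0,0,0,0,0,0,0, 0,0,0,0,0,0,0]'
python3 - <<'E'
from h import *
f=save("wrist","w3.png")
go(.504,-.1776,.009,103.3)
for r in masks_of("wrist","blue_module_mid")[:1]: print("blue",rect(f,r["region"],.02))
for n in ["pointer","mark","grip","button","stage"]:
    for r in mark_of("wrist",n)[:2]: print(n,np.round(r["xyz"],4),round(r["conf"],2),px(f,r["xyz"]))
E
```

```text
time_s: 18.3
eef_pos: [0.5497, 0.066, 0.0102]
tcp_rot: [0.682, 0.731, 0.0, 0.001]
ft_force: [-1.5, -0.0, 5.1]
gripper_width: 0.368
gripper_force: 31.9
time_s: 19.3
eef_pos: [0.5486, 0.0659, 0.1148]
tcp_rot: [0.682, 0.731, -0.0, -0.0]
ft_force: [-0.3, 0.5, -0.2]
gripper_width: 1.002
gripper_force: 0.0
time_s: 19.8
eef_pos: [0.5495, 0.066, 0.2047]
tcp_rot: [0.621, 0.784, 0.001, 0.001]
ft_force: [-0.6, -1.1, -0.7]
gripper_width: 1.002
gripper_force: 0.0
t 19.85 pos [0.5485 0.0659 0.2034] psi 103.26 wz units -0.01 xyz units [-7.56 -3.31  6.48] F [0.3 0.3 0.4] gf 0.0 w 0.997
blue [550.9, 67.1, 65.7, 34.0, np.float32(93.4)]
pointer [0.6196 0.1904 0.0198] 0.59 [376.3, 82.2]
mark [0.6272 0.0767 0.0012] 0.55 [346.1, 189.4]
grip [0.6268 0.0749 0.0021] 0.44 [345.5, 191.0]
grip [ 0.5029 -0.1797 -0.0008] 0.3 [202.8, 348.3]
button [ 0.4197 -0.0959 -0.0059] 0.57 [149.9, 280.1]
stage [ 0.5458  0.0658 -0.0015] 0.58 [274.7, 182.0]
```

View pics/w3.png

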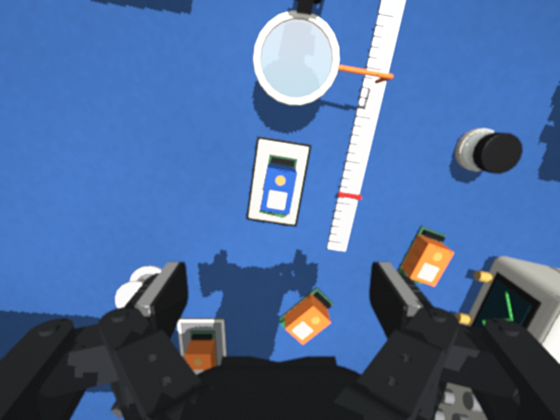

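The blue module sits centred and upright on the white plate at (280,185). The orange one is parked at (203,345). I'll fetch it next.

```bash

python3 -m creep '[0,-0.945,-0.414,0,0,0,0, 0,-0.945,-0.414,0,0,0,0, 0,-0.945,-0.414,0,0,0,0, 0,-0.945,-0.414,0,0,0,0, 0,-0.945,-0.414,0,0,0,0, 0,-0.945,-0.414,0,0,0,0, 0,-0.945,-0.414,0,0,0,0, 0,-0.945,-0.414,0,0,0,0, 0,0,0,0,0,0,0, 0,0,0,0.5,0,0,0]'
python3 -m creep '[0,0,0,1,0,0,0, 0,0,0,1,0,0,0, 0,0,0,1,0,0,0, 0,0,0,1,0,0,0, 0,0,0,1,0,0,0, 0,0,0,0.6,0,0,0, 0,0,0,0.3,0,0,0, 0,0,0,0.08,0,0,0, 0,0,0,0,0,0,0]'
python3 -m creep '[1,0,0,0,0,0,0, 1,0,0,0,0,0,0, 1,0,0,0,0,0,0, 1,0,0,0,0,0,0, 1,0,0,0,0,0,0, 1,0,0,0,0,0,0, 1,0,0,0,0,0,0]' 30
python3 -m creep '[1,0,0,-0.4,0,0,0, 1,0,0,-0.8,0,0,0, 1,0,0,-1,0,0,0, 1,0,0,-1,0,0,0, 1,0,0,0,0,0,0.8, 1,0,0,0,0,0,0.8, 1,0,0,0,0,0,0.7, 1,0,0,0,0,0,0, 1,0,0,0,0,0,0]'
python3 - <<'E'
from h import *
go(.4936,-.348,.011,91.7)
E
```

```text
time_s: 21.15
eef_pos: [0.5058, -0.179, 0.1905]
tcp_rot: [0.621, 0.784, 0.001, 0.002]
ft_force: [0.2, -0.1, 0.1]
gripper_width: 0.999
gripper_force: 0.0
time_s: 22.05
eef_pos: [0.5048, -0.1775, 0.0099]
tcp_rot: [0.62, 0.784, 0.0, 0.0]
ft_force: [-0.4, -0.3, 0.3]
gripper_width: 1.0
gripper_force: 0.0
time_s: 22.75
eef_pos: [0.5052, -0.178, 0.0104]
tcp_rot: [0.62, 0.784, 0.0, 0.001]
ft_force: [-0.1, 0.5, 4.9]
gripper_width: 0.371
gripper_force: 31.2
time_s: 23.65
eef_pos: [0.5039, -0.1774, 0.1055]
tcp_rot: [0.695, 0.719, -0.0, -0.0]
ft_force: [0.7, -1.1, -1.0]
gripper_width: 0.369
gripper_force: 30.5
t 23.65 pos [ 0.5039 -0.1774  0.1055] psi 91.87 wz units 0.03 xyz units [-5.67 -0.51  3.15] F [ 0.7 -1.1 -1. ] gf 30.5 w 0.369
```

```bash

python3 -m creep '[1,-0.945,-0.085,0,0,0,0.03, 1,-0.945,-0.085,0,0,0,0, 1,-0.945,-0.085,0,0,0,0, 1,-0.945,-0.085,0,0,0,0, 1,-0.945,-0.085,0,0,0,0, 1,-0.945,-0.085,0,0,0,0, 1,0,0,0,0,0,0, 1,0,0,0,0,0,0]'
python3 -m creep '[1,0,0,1,0,0,0, 1,0,0,1,0,0,0, 1,0,0,0.6,0,0,0, 1,0,0,0.3,0,0,0, 1,0,0,0.2,0,0,0, 1,0,0,0.04,0,0,0, 1,0,0,0.03,0,0,0, 1,0,0,0.03,0,0,0, 1,0,0,0,0,0,0]'
python3 - <<'E'
from h import *
go(.4936,-.348,.011,91.7)
E
```

```text
time_s: 24.45
eef_pos: [0.4937, -0.3483, 0.1053]
tcp_rot: [0.697, 0.717, 0.0, -0.001]
ft_force: [-0.1, 0.7, -1.6]
gripper_width: 0.369
gripper_force: 30.4
time_s: 25.35
eef_pos: [0.4946, -0.3486, 0.0104]
tcp_rot: [0.697, 0.717, 0.0, 0.001]
ft_force: [-0.1, -0.1, -0.3]
gripper_width: 0.365
gripper_force: 30.6
t 25.35 pos [ 0.4946 -0.3486  0.0104] psi 91.65 wz units -0.01 xyz units [ 0.02 -0.03 -0.02] F [-0.1 -0.1 -0.3] gf 30.6 w 0.365
```

```bash

python3 -m creep '[1,0,0,0.03,0,0,0, 1,0,0,0,0,0,0, 0.6,0,0,0,0,0,0, 0.5,0,0,0,0,0,0, 0,0,0,0,0,0,0, 0,0,0,0,0,0,0, 0,0,0,0,0,0,0, 0,0,0,0,0,0,0, 0,0,0,-0.5,0,0,0, 0,0,0,-1,0,0,0]'
python3 -m creep '[0,0,0,-1,0,0,0, 0,0,0,-1,0,0,0, 0,0,0,-1,0,0,0, 0,0,0,-1,0,0,0, 0,0,0,-1,0,0,-0.5, 0,0,0,-1,0,0,0, 0,0,0,-1,0,0,0, 0,0,0,0,0,0,0, 0,0,0,0,0,0,0]'
python3 - <<'E'
from h import *
f=grab_frame("wrist")
for r in masks_of("wrist","orange_module_mid")[:2]: print("orange",rect(f,r["region"],.02),r["conf"])
for r in masks_of("wrist","queue")[:1]: print("queue",rect(f,r["region"],.004))
go(.535,.235,.25,94.2)
E
```

```text
time_s: 26.35
eef_pos: [0.4921, -0.3464, 0.0523]
tcp_rot: [0.697, 0.717, -0.0, -0.003]
ft_force: [-0.1, 0.5, -0.8]
gripper_width: 1.001
gripper_force: 0.0
time_s: 27.25
eef_pos: [0.4945, -0.3485, 0.2656]
tcp_rot: [0.681, 0.732, 0.0, 0.002]
ft_force: [-0.1, 0.5, 0.1]
gripper_width: 0.997
gripper_force: 0.0
orange [494.4, -347.2, 65.7, 34.5, np.float32(91.7)] 0.93
queue [493.4, -348.0, 96.3, 60.7, np.float32(91.5)]
t 27.4 pos [ 0.4933 -0.3474  0.2624] psi 94.15 wz units -0.01 xyz units [19.26  2.81  0.41] F [-0.4 -0.9 -0.1] gf 0.0 w 1.0
```

Both modules are placed. Next I move over the boom grip; 20 rows.

```bash

python3 -m creep '[0,0.963,0.14,0,0,0,0, 0,0.963,0.14,0,0,0,0, 0,0.963,0.14,0,0,0,0, 0,0.963,0.14,0,0,0,0, 0,0.963,0.14,0,0,0,0, 0,0.963,0.14,0,0,0,0, 0,0.963,0.14,0,0,0,0, 0,0.963,0.14,0,0,0,0, 0,0.963,0.14,0,0,0,0, 0,0.963,0.14,0,0,0,0]'
python3 -m creep '[0,0.963,0.14,0,0,0,0, 0,0.963,0.14,0,0,0,0, 0,0.963,0.14,0,0,0,0, 0,0.963,0.14,0,0,0,0, 0,0.963,0.14,0,0,0,0, 0,0.963,0.14,0,0,0,0, 0,0.963,0.14,0,0,0,0, 0,0.963,0.14,0,0,0,0, 0,0.963,0.14,0,0,0,0, 0,0.963,0.14,0,0,0,0]'
python3 -m creep '[0,0,0,0,0,0,0, 0,0,0,0,0,0,0]'
python3 - <<'E'
from h import *
f=save("wrist","w4.png"); np.save("f4.npy",f,allow_pickle=True)
go(.535,.246,.075,94.2)
for n in ["grip","button","pointer","mark"]:
    for r in mark_of("wrist",n)[:2]: print(n,np.round(r["xyz"],4),round(r["conf"],2),px(f,r["xyz"]))
m=near(f,[.552,.247,.08],40,lambda h,s,v:((h<8)|(h>172))&(s>130)); print("btn",rect(f,m,.082),np.argwhere(m).min(0),np.argwhere(m).max(0))
E
```

```text
time_s: 28.4
eef_pos: [0.514, -0.0555, 0.2621]
tcp_rot: [0.681, 0.732, -0.001, -0.001]
ft_force: [0.5, 0.8, -0.1]
gripper_width: 1.001
gripper_force: 0.0
time_s: 29.4
eef_pos: [0.5351, 0.2352, 0.262]
tcp_rot: [0.681, 0.732, -0.001, -0.001]
ft_force: [0.2, -0.1, 0.4]
gripper_width: 0.998
gripper_force: 0.0
time_s: 29.6
eef_pos: [0.5351, 0.2343, 0.2622]
tcp_rot: [0.681, 0.733, -0.001, -0.001]
ft_force: [1.1, -1.1, 0.5]
gripper_width: 1.001
gripper_force: 0.0
t 29.65 pos [0.5353 0.2338 0.2625] psi 94.16 wz units -0.01 xyz units [0.41 0.02 6.25] F [-0.3 -0.5  0.2] gf 0.0 w 1.0
grip [0.5329 0.2452 0.0792] 0.92 [277.3, 176.9]
grip [ 0.5499  0.068  -0.0016] 0.17 [280.4, 285.4]
button [0.5474 0.2489 0.0839] 0.67 [291.4, 175.2]
pointer [0.6198 0.1893 0.0183] 0.66 [340.7, 215.0]
pointer [0.7511 0.1503 0.0029] 0.17 [428.2, 244.8]
mark [0.6291 0.0737 0.0014] 0.63 [334.5, 286.7]
mark [0.5471 0.2486 0.0832] 0.63 [291.0, 175.4]
btn [548.2, 248.3, 16.1, 6.4, np.float32(95.4)] [168 289] [183 295]
```

View pics/w4.png

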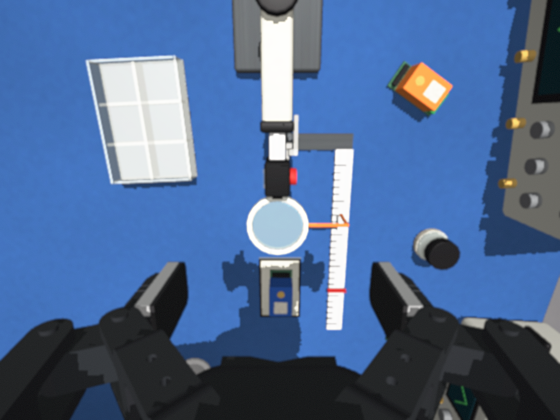

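The boom is vertical in the wrist view, so it is aligned with the tool. The grip block is at (278,180), the button at (292,176), the pointer tip at about (346,224) and the mark at (336,290). I'll descend with the fingers partly closed.

```bash

python3 -m creep '[0.3,0.42,-0.05,0,0,0,0, 0.3,0,0,1,0,0,0, 0.3,0,0,1,0,0,0, 0.3,0,0,1,0,0,0, 0.3,0,0,1,0,0,0, 0.3,0,0,0.5,0,0,0, 0.3,0,0,0,0,0,0, 0.3,0,0,0,0,0,0]'
python3 - <<'E'
from h import *
f=save("wrist","w5.png")
go(.5328,.2463,.061,94.2)
for n in ["grip","button"]:
    for r in mark_of("wrist",n)[:1]: print(n,np.round(r["xyz"],4),round(r["conf"],2),px(f,r["xyz"]))
E
```

```text
time_s: 30.65
eef_pos: [0.5338, 0.2471, 0.1291]
tcp_rot: [0.681, 0.732, 0.0, -0.0]
ft_force: [0.8, 0.3, 0.7]
gripper_width: 0.7
gripper_force: 0.0
t 30.7 pos [0.5345 0.2472 0.1299] psi 94.15 wz units -0.01 xyz units [-0.03 -0.06  2.3 ] F [-0.1 -0.   0.6] gf 0.0 w 0.7
grip [0.5329 0.2453 0.0772] 0.82 [276.4, 232.5]
button [0.5472 0.245  0.0842] 0.72 [298.2, 238.3]
```

View pics/w5.png

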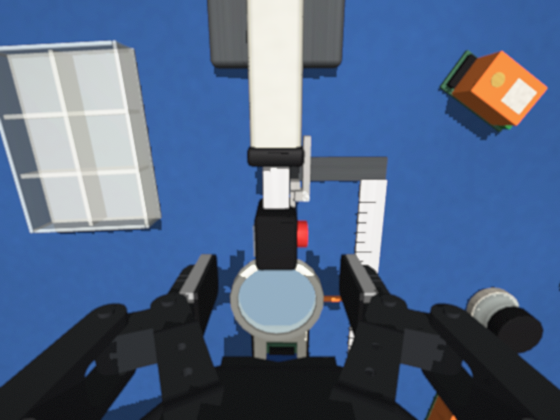

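The grip block sits centred between the fingers at (277,237). Now down, then squeeze.

```bash

python3 -m creep '[0.3,-0.03,-0.05,0.8,0,0,0, 0.3,0,0,0.8,0,0,0, 0.3,0,0,0.5,0,0,0, 0.3,0,0,0.2,0,0,0, 0.3,0,0,0,0,0,0]'
python3 -m creep '[1,0,0,0,0,0,0, 1,0,0,0,0,0,0, 1,0,0,0,0,0,0, 1,0,0,0,0,0,0, 1,0,0,0,0,0,0, 1,0,0,0,0,0,0, 1,0,0,0,0,0,0]' 30
python3 - <<'E'
from h import *
go(.5328,.2463,.061,94.2)
E
```

```text
time_s: 31.3
eef_pos: [0.5323, 0.2457, 0.0598]
tcp_rot: [0.681, 0.732, -0.0, -0.0]
ft_force: [-0.2, 0.9, 0.0]
gripper_width: 0.699
gripper_force: 0.0
time_s: 32.0
eef_pos: [0.5331, 0.246, 0.0617]
tcp_rot: [0.681, 0.732, 0.001, 0.001]
ft_force: [-1.8, -1.0, 6.1]
gripper_width: 0.301
gripper_force: 30.9
t 32.0 pos [0.5331 0.246  0.0617] psi 94.19 wz units -0.0 xyz units [ 0.01 -0.01  0.02] F [-1.8 -1.   6.1] gf 30.9 w 0.301
```

Width is 25.6 mm, so the button is fully in. I'll draw about 110 mm, then measure.

```bash

python3 -m creep '[1,-0.2,0,0,0,0,0, 1,-0.4,0,0,0,0,0, 1,-0.5,0,0,0,0,0, 1,-0.5,0,0,0,0,0, 1,-0.5,0,0,0,0,0, 1,-0.5,0,0,0,0,0, 1,-0.5,0,0,0,0,0, 1,-0.4,0,0,0,0,0, 1,-0.17,0,0,0,0,0, 1,0,0,0,0,0,0]' 30
python3 - <<'E'
from h import *
go(.5328,.2463,.061,94.2)
for c in ["top","wrist","scene"]:
    f=save(c,c+"5.png"); 
    for n in ["pointer","mark","grip"]:
        for r in mark_of(c,n)[:1]: print(c,n,np.round(r["xyz"],4),round(r["conf"],2),px(f,r["xyz"]))
    if c=="top": 
        m=near(f,[.628,.08,.02],22,lambda h,s,v:(h>4)&(h<20)&(s>120)); print("ptr",rect(f,m,.019)); ys,xs=np.nonzero(m); k=ys<=ys.min()+2; print(xs[k],ys[k],ray(f,xs[k].mean(),ys.min(),.019))
a=[cv2.imread('pics/'+n)[y:y+100,x:x+130] for n,y,x in [("top5.png",140,180),("scene5.png",170,280)]]
cv2.imwrite('pics/c5.png',cv2.resize(np.vstack(a),None,fx=3,fy=3,interpolation=cv2.INTER_CUBIC))
E
```

```text
time_s: 33.0
eef_pos: [0.5415, 0.1361, 0.0616]
tcp_rot: [0.681, 0.732, 0.002, 0.0]
ft_force: [-1.0, 2.6, 6.4]
gripper_width: 0.305
gripper_force: 30.9
t 33.0 pos [0.5415 0.1361 0.0616] psi 94.14 wz units -0.01 xyz units [ 3.68 -0.02  0.02] F [-1.   2.6  6.4] gf 30.9 w 0.305
top pointer [0.6237 0.0834 0.0167] 0.72 [236.1, 184.4]
top mark [0.6287 0.0702 0.0033] 0.45 [242.1, 183.0]
top grip [0.5426 0.1332 0.086 ] 0.77 [210.9, 216.4]
ptr [611.1, 83.5, 46.0, 4.9, np.float32(179.4)]
[235 235 236 235 236 237] [180 181 181 182 182 182] [0.634  0.0841 0.019 ]
wrist grip [0.5445 0.1338 0.0793] 0.58 [283.7, 290.2]
scene pointer [0.6286 0.0823 0.0228] 0.76 [332.1, 208.7]
scene mark [0.6275 0.0719 0.002 ] 0.41 [328.9, 215.5]
scene grip [0.5419 0.1379 0.0803] 0.62 [324.0, 170.5]
```

View pics/c5.png

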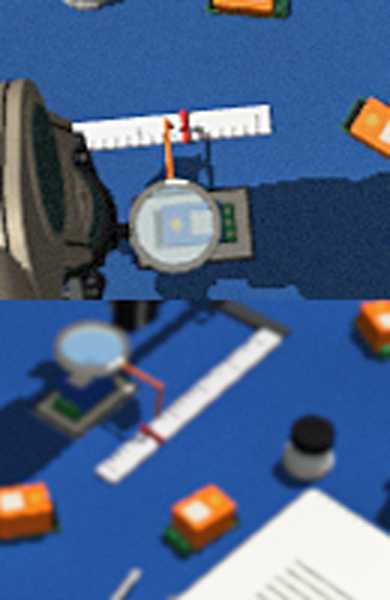

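```bash
python3 - <<'E'
from h import *
yy,xx=np.mgrid[:420,:560]
for c in ["top","scene"]:
    f=grab_frame(c); H=cv2.cvtColor(f["frame"],cv2.COLOR_RGB2HSV).astype(int); h,s,v=H[...,0],H[...,1],H[...,2]
    nm=np.hypot(xx-px(f,[.629,.072,.004])[0],yy-px(f,[.629,.072,.004])[1])
    red=((h<6)|(h>172))&(s>110)&(nm<13); p=np.argwhere(red); mc=p.mean(0); print(c,"mark px",mc[::-1],len(p),ray(f,mc[1],mc[0],.006))
    q=px(f,[.628,.083,.02]); org=(h>=6)&(h<20)&(s>110)&(np.hypot(xx-q[0],yy-q[1])<25); p=np.argwhere(org)
    print("ptr rows", [(int(r),int(p[p[:,0]==r][:,1].min()),int(p[p[:,0]==r][:,1].max())) for r in np.unique(p[:,0])])
    for yq in (.084,.080,.076): print(yq,px(f,[.6265,yq,.019]),px(f,[.6265,yq,.06]))
    x0,y0=int(q[0])-25,int(q[1])-22
    cv2.imwrite(f"pics/z_{c}.png",cv2.resize(f["frame"][y0:y0+45,x0:x0+60,::-1],None,fx=8,fy=8,interpolation=cv2.INTER_CUBIC)[:300] if 0 else cv2.resize(f["frame"][y0:y0+42,x0:x0+56,::-1],None,fx=7,fy=7,interpolation=cv2.INTER_NEAREST))
    print(x0,y0)
cv2.imwrite("pics/z.png",np.hstack([cv2.imread("pics/z_top.png"),cv2.imread("pics/z_scene.png")]))
E
```

```text
top mark px [240.61538462 181.88461538] 26 [0.6311 0.0735 0.006 ]
ptr rows [(180, 234, 235), (181, 234, 235), (182, 235, 235), (183, 235, 235), (184, 235, 235), (185, 235, 235), (186, 235, 235), (187, 235, 235), (188, 235, 235), (189, 235, 235), (190, 235, 236), (191, 235, 236), (192, 235, 236), (193, 235, 236), (194, 235, 236), (195, 235, 236), (196, 235, 236), (197, 235, 236), (198, 235, 236), (199, 236, 236)]
0.084 [235.7, 183.1] [233.7, 180.6]
0.08 [237.4, 183.1] [235.4, 180.6]
0.076 [239.1, 183.0] [237.2, 180.5]
211 160
scene mark px [329.9 214.3] 10 [0.6288 0.0746 0.006 ]
ptr rows [(191, 321, 322), (192, 320, 323), (193, 322, 324)]
0.084 [331.8, 209.0] [332.7, 198.4]
0.08 [330.9, 209.7] [331.8, 199.1]
0.076 [329.9, 210.4] [330.8, 199.8]
307 187
```

View pics/z.png

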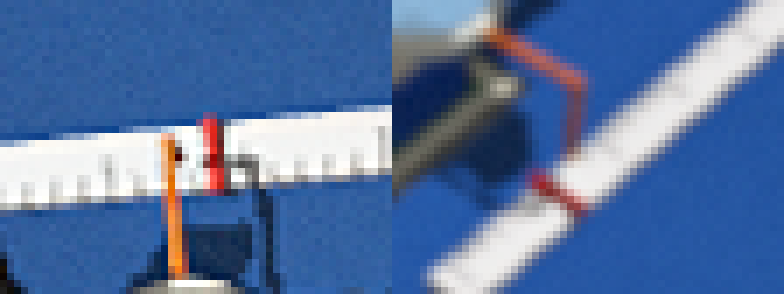

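Top zoom: the pointer tip is at about (235.9,182) and the mark at (240.8,182); the scene view agrees. About 10 mm remains.

```bash

python3 -m creep '[1,-0.13,0,0,0,0,0, 1,-0.13,0,0,0,0,0, 1,-0.07,0,0,0,0,0, 1,0,0,0,0,0,0, 1,0,0,0,0,0,0]' 30
python3 - <<'E'
from h import *
go(.5415,.1361,.061,94.2)
o=[]
for c in ["top","scene"]:
    f=save(c,c+"6.png"); q=px(f,[.628,.075,.015]); x0,y0=int(q[0])-25,int(q[1])-22; print(c,x0,y0)
    o.append(cv2.resize(f["frame"][y0:y0+42,x0:x0+56,::-1],None,fx=7,fy=7,interpolation=cv2.INTER_NEAREST))
    for n in ["pointer","mark"]:
        for r in mark_of(c,n)[:1]: print(n,np.round(r["xyz"],4),round(r["conf"],2))
    for yq in (.078,.0735,.070): print(yq,"tip",px(f,[.628,yq,.019]),"mark",px(f,[.6305,yq,.006]))
cv2.imwrite("pics/z2.png",np.hstack(o))
f=grab_frame("top")
for r in masks_of("top","orange_module_mid")[:3]: print("or",rect(f,r["region"],.02))
E
```

```text
time_s: 34.2
eef_pos: [0.5423, 0.1269, 0.0616]
tcp_rot: [0.681, 0.732, 0.002, 0.0]
ft_force: [-0.4, 3.0, 5.6]
gripper_width: 0.298
gripper_force: 30.7
t 34.2 pos [0.5423 0.1269 0.0616] psi 94.19 wz units -0.0 xyz units [ 0.31 -0.    0.02] F [-0.4  3.   5.6] gf 30.7 w 0.298
top 214 160
pointer [0.6258 0.0735 0.0217] 0.8
mark [0.6288 0.073  0.0043] 0.45
0.078 tip [238.2, 182.4] mark [238.8, 182.2]
0.0735 tip [240.1, 182.4] mark [240.6, 182.1]
0.07 tip [241.5, 182.4] mark [242.1, 182.1]
scene 305 189
pointer [0.6271 0.0728 0.0246] 0.95
mark [0.6293 0.0727 0.0041] 0.38
0.078 tip [330.8, 210.3] mark [331.2, 214.0]
0.0735 tip [329.7, 211.1] mark [330.1, 214.8]
0.07 tip [328.9, 211.7] mark [329.3, 215.4]
or [738.0, 20.1, 65.1, 39.1, np.float32(82.7)]
or [622.5, -89.5, 68.4, 38.2, np.float32(54.9)]
or [693.6, 351.4, 66.6, 46.6, np.float32(153.4)]
```

View pics/z2.png

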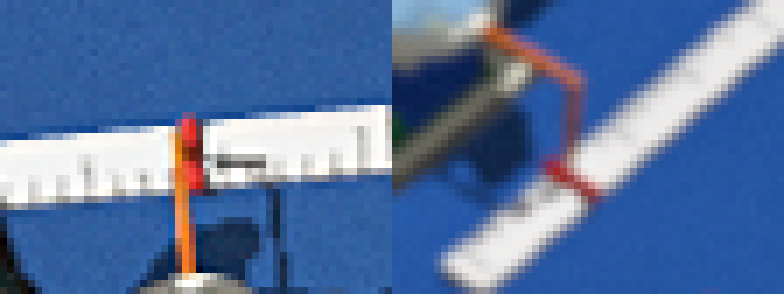

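The tip stands over the red clip, at most about 0.7 mm short in both views. One tiny nudge, a settle, then I hand in.

```bash

python3 -m creep '[1,-0.02,0,0,0,0,0, 1,0,0,0,0,0,0, 1,0,0,0,0,0,0, 1,0,0,0,0,0,0, 1,0,0,0,0,0,0]' 30
python3 - <<'E'
from h import *
go(.5423,.1264,.0616,94.2)
f=grab_frame("top")
for n,p in [("orange_module_mid",(494,-347)),("blue_module_mid",(550,67))]:
    for r in mark_of("top",n)[:6]:
        if np.hypot(*(np.array(r["xyz"])[:2]*1000-p))<40: print(n,np.round(r["xyz"],3),round(r["conf"],2))
print(sign_off())
E
```

```text
time_s: 35.1
eef_pos: [0.5423, 0.1265, 0.0616]
tcp_rot: [0.681, 0.733, 0.002, 0.0]
ft_force: [-1.2, 2.1, 5.5]
gripper_width: 0.308
gripper_force: 30.7
t 35.1 pos [0.5423 0.1265 0.0616] psi 94.19 wz units -0.0 xyz units [-0.  0.  0.] F [-1.2  2.1  5.5] gf 30.7 w 0.308
orange_module_mid [ 0.494 -0.351  0.018] 0.7
the job is handed in; nothing more can be done
None
```

I swapped the modules (blue now on the white plate, orange on the green mat), drew the boom out until its pointer measured within about 1 mm of the red mark, and handed in at about 35 s still holding it with the button squeezed.

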